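# Set the dust collector to step four and start it

## Task

Get the desktop dust collector running before sanding: with a fingertip, push the pointer of its suction selector round, click by click, to step 4 (the fourth click clockwise from off), without pinching the handle between the fingers. Then press the flat start button fully in and let go. Do not press the mushroom-headed stop button, do not press start before the selector clicks into step 4, and leave the sanding block, bowl, mallet and bottle where they are.

Things in the scene. Friction and masses are not known exactly. Their poses are not given: they have to be found in the camera images.
- collector: Dust collector: grey sheet-metal box, 280 mm (its x) by 320 mm (its y) by 130 mm high, fixed to the bench. Origin: centre of its underside, z up; its -x face has the slotted filter grille. Its flat top carries on the front half (-x) a black control panel with the selector (towards +y) and two buttons (towards -y); the sanding block lies on the rear half (+x).
- selector (a joint): Suction selector's angle (rad): 0 = off, at a stop; grows clockwise seen from above. A sprung detent clicks every 30 deg (0.5236): off, then steps 1 to 6 (3.142, at the other stop); step 4 is 2.094. The pointer shows along the collector's +y at off, +x at step 3, -y at step 6. Starts at off, step 1 or 2. From half-way it snaps by itself into the next detent, ahead of the finger, and stays there.
- selector_axis (a point): On the selector's vertical axis, half-way up its black bar handle, 20.5 mm above the collector's top. The bar's pointer end reaches 38 mm from the axis, its tail 22 mm; 16 mm thick; its cheeks span 8 to 33 mm above the collector's top, a 6 mm central ridge up to 37 mm. Below: a hub of 36 mm diameter up to 12 mm, a round plate of 76 mm, 4 mm thick. Nothing else stands within 90 mm on the panel.
- selector_tip (a point): Tip of the bar handle's pointer end (white line on top), 38 mm from the axis, as high as point selector_axis. White marks on the panel show the positions: a small ring for off, then six radial bars, longer from step 1 to 6. Leaving a detent takes about 0.15 N m, some 6 N at 25 mm from the axis. The fingers must not bear on both faces or both ends of the bar at once.
- start_top (a point): Centre of the top face of the start button: flat and round, 28 mm diameter, in a round metal housing on the panel, 115 mm from the selector's axis.
- start (a joint): Travel of the start button, 0 = out, 0.006 m = fully pressed, downwards; a spring of 5 N at the bottom sends it back.
- stop_top (a point): Centre of the top of the stop button, a domed mushroom head of 39 mm diameter, 32 mm above the panel, 70 mm beside the start button towards the collector's -y. Leave it alone.
- stop (a joint): Travel of the stop button, 0 = out, 0.006 m = pressed.
- sanding_block: Loose cork sanding block, 50 x 95 x 28 mm, on the rear half of the collector's top; origin at the centre of its underside.
- plaster_bowl: Loose white bowl, 116 mm diameter, 55 mm high, on the bench; origin at the centre of its underside.
- mallet: Loose round carver's mallet standing on its head, handle up, 86 mm diameter, 190 mm high; origin at the centre of its underside.
- bottle: Loose clear bottle, 62 mm diameter, 170 mm high; origin at the centre of its underside.

How it is judged:
On the way, in this order (a step that is already met when the one before it is completed fails the run):
1. the selector has clicked into step 4 (value of joint selector between 2 and 2.19 rad), for 0.3 s.
2. the start button is pressed fully in (value of joint start above 0.0045 m), for 0.05 s.
At the end, for the whole second after the job is handed in: The selector rests in the detent of step 4 (2.094 rad, within 0.095 rad) and the start button, having been pressed fully in after that, is out again; the stop button was never pressed (all of step 1 and velocity of joint selector between -0.05 and 0.05 rad/s and value of joint each of start, stop below 0.001 m); the robot touches nothing.
It fails at once if start pressed while the selector is not at step 4 (value of joint start above 0.002 m and (value of joint selector below 1.95 rad or value of joint selector above 2.24 rad)).
It fails at once if the stop button is pressed (value of joint stop above 0.002 m).
It fails at once if the selector's handle is pinched, across its two faces or end to end ((contact force between the fingers and selector_left_cheek above 1 N and contact force between the fingers and selector_right_cheek above 1 N) or (contact force between the fingers and selector_nose above 1 N and contact force between the fingers and selector_tail above 1 N)).
It fails at once if a bystander is moved (distance of any of sanding_block, plaster_bowl, mallet, bottle from where it was at the start of the episode above 0.015 m).
It also fails if it takes over 51 s, if anything falls off the work surface, if the arm or the gripper's body presses on something with over 40 N, if the wrist force passes 120 N, or if a joint passes its speed limit or range.

## Robot

A 6-joint arm with a two-finger parallel gripper is mounted at the origin on the work surface. World frame = base frame: x ahead of the robot, y to its left, z up, the work surface at z = 0. Lengths are in m, angles in rad, forces in N, time in s.
With the tool pointing down it reaches from about 0.35 to 0.775 m from the base axis. Payload 7.3 kg.
Tool frame: the origin (TCP) lies at the very end of the fingers, on their centre line; the grasp point (between the pads) lies grip_point_offset behind it (grip_point_offset is the distance from the TCP to the grasp point, in m); z points along the fingers, y is the direction in which the jaws open and shut (so a half turn about z gives the same grasp; the last joint's range is limited). The gripper opens to 92 mm and grips with 3 to 60 N. Pads are 19 mm wide; open, the fingers measure 130 mm over their backs; the gripper's body (75 mm by 190 mm) begins 47 mm behind the grasp point.
Start: joints at [-1.273, 0.342, 1.524, -0, 1.275, -0.146], TCP at [0.225, -0.474, 0.187] pointing down, gripper open.
Joint ranges: [-2.53, 2.53], [-0.77, 2.02], [0.04, 2.7], [-1, 4.14], [0.28, 2.66], [-3.11, 3.11]. Speed limits (rad/s): [2.57, 2.57, 3.14, 3.14, 3.14, 3.14].

## Interface

Orientations are given as [roll, pitch, yaw] about the fixed x, y, z axes, in that order (R = Rz(yaw) Ry(pitch) Rx(roll)).
In Python, from cell import * gives the robot as it stands.
- The arm moves only by the shell command python3 -m inch 'ROWS' [OPENING] [FORCE]. ROWS is JSON, a list that holds one entry, the list of rows, each a list of 4 numbers: the shift along the tool's x, y, z in mm, then the turn about the tool's z in rad. In form: [[[x, y, z, roll], ...]]. A call has 1 to 10 rows; each row shifts and turns the commanded pose from where the row before left it, along the tool's axes as they then stand; what a row does not reach is not made up. A row lasts 1/8 s, in which the tool goes at most 62.5 mm and 10.7 degrees, less where a joint would pass 70% of its speed; a pose out of reach is approached as far as the arm can. A call with a gripper value outside its range is refused whole. OPENING is the closure, from -1 (fully open) to 1 (shut), set as the call begins (- or left out, the last holds). The fingers move at their own pace and stop on an object; FORCE is the grip in N (left out, the last holds). Time passes only in rows, so rows that do not move let the fingers close. It gives the time, the measured TCP pose, the force and the opening at its end, in the units of the state.
- observe(): the state, without advancing time (a new reading comes with each control period).
- read_camera(name): name is "scene" or "top" or "wrist"; returns a dict with "img" (420x560x3 uint8, blue, green, red), "fx", "fy", "cx", "cy" (pixels), "eye" and "rotation" of the camera in the world; the wrist camera has in their place "T_tool_cam" (4x4, takes a point from camera to tool coordinates, whose origin is the TCP and whose axes are the flange's). Camera axes: x right, y down, z forward; pixel columns grow to the right and rows downward; lengths in m; the calibration is good to about 2 mm. A picture is of the moment at which its call begins: read the wrist's pose just before it. There is no depth.
- hand_in(): hands the job in, once; it reports no verdict.
Trained networks look in the newest picture that a camera, given by its name, has taken for a name from the list of things; names that differ only in an ending like _2 or _b are one class to them, and where a whole thing is asked for, a point or a joint stands for the part that bears it (a point fixed in the world has none). Each returns a list of dicts, best first, with "conf" (0 to 1); they miss things now and then, are a little off and sometimes report something else, mostly with a low value. They report only what shows in the picture. A call takes as long as a camera call.
- boxes_of(camera, label): "at" ([row, column] in pixels, amid what is visible of it).
- place_of(camera, label): "at" ([row, column] in pixels: a listed point, or the origin of a listed thing).
The state is a dict: "time": time; "qpos": joint angles; "qvel": joint speeds; "joint_efforts": joint torques, N m; "tool_pos": TCP position; "tool_rot": TCP orientation; "contact_force": force on the tool from outside, world axes, zero at the start; "torque": the same for the moment, N m; "opening": finger opening in m.
Only numpy, scipy, OpenCV 4.12 (cv2) and the standard library are available. Lean on these libraries where they do the work, as an engineer would, in place of code of your own. Each camera call takes 0.05 s, during which the arm holds its last target. There are 200 camera calls.

## Working session

There is one attempt and no reset: what is moved stays moved. The work goes in short steps, Python scripts to look and compute and a shell command to move; the robot and the scene stay as the last step left them, time stands still between calls to the robot, and variables do not carry over. Pictures are saved under pics/ and viewed, about 8 in all and at most 12, crops included, and the job is handed in when it is done.

```bash
mkdir -p pics; cat > h.py <<'E'
from cell import *
import numpy as np, cv2
from scipy.spatial.transform import Rotation as R
def ray(c,at,s=None):
    d=np.array([(at[1]-c["cx"])/c["fx"],(at[0]-c["cy"])/c["fy"],1.])
    if "eye" in c: return np.array(c["eye"]),np.array(c["rotation"])@d
    T=np.array(c["T_tool_cam"]); Rt=R.from_euler('xyz',s["tool_rot"]).as_matrix()
    return Rt@T[:3,3]+s["tool_pos"],Rt@T[:3,:3]@d
def at_z(c,at,z,s=None):
    e,d=ray(c,at,s); return e+d*(z-e[2])/d[2]
E
python3 - <<'E'
from h import *
s=observe();print(s)
L={"selector_axis":.1505,"selector_tip":.1505,"start_top":.145,"stop_top":.162,"sanding_block":.13,"plaster_bowl":0,"mallet":0,"bottle":0,"collector":0}
for n in("top","scene"):
    c=read_camera(n);cv2.imwrite(f"pics/{n}0.png",c["img"])
    for l,z in L.items():
        for r in place_of(n,l)[:2]: print(n,l,np.round(r["conf"],2),np.round(r["at"],1),at_z(c,r["at"],z).round(3))
E
```

```text
{'time': 0.0, 'qpos': array([-1.27302530e+00,  3.42731680e-01,  1.52502945e+00,  1.85789242e-05,
        1.27541569e+00, -1.46002375e-01]), 'qvel': array([-0.00114903,  0.00240165,  0.00205449,  0.00046379, -0.00094109,
        0.00160887]), 'joint_efforts': array([-8.55246071e-04, -4.31249285e+01, -2.44217134e+01,  7.16789486e-02,
        5.60505164e-02, -1.33373201e-04]), 'tool_pos': array([ 0.22529136, -0.47367167,  0.18623604]), 'tool_rot': array([-3.14002792e+00, -2.48048521e-04,  4.43767789e-01]), 'contact_force': array([-0.86403972, -0.02576222, -0.72700339]), 'torque': array([-0.01166593, -0.02224097,  0.01248663]), 'opening': 0.09186385412282631}Traceback (most recent call last):
  File "<stdin>", line 7, in <module>
  File "h.py", line 10, in at_z
    e,d=ray(c,at,s); return e+d*(z-e[2])/d[2]
                                         ~^^^
IndexError: invalid index to scalar variable.
```

View pics/top0.png

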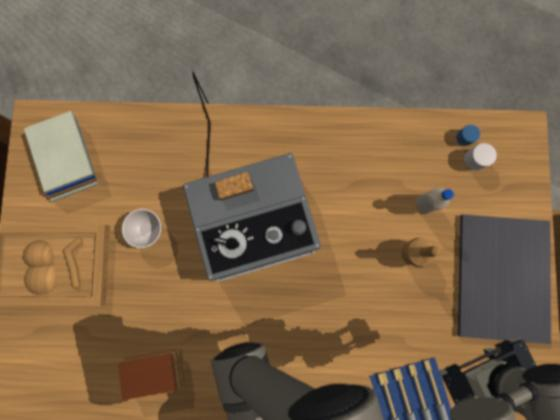

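The top view shows the collector in the middle: selector around (243,232), start (235,274), stop (227,299) and cork block (185,234). The bowl is to its left, mallet and bottle to the right. The camera's "rotation" appears to be rpy angles, so I'll fix the helper.

```bash
sed -i 's/return np.array(c\["eye"\]),np.array(c\["rotation"\])@d/r=np.array(c["rotation"]); r=r if r.ndim==2 else (R.from_euler("xyz",r) if r.size==3 else R.from_quat(r)).as_matrix(); return np.array(c["eye"]),r@d/' h.py
sed -i 's/    if "eye" in c: /    if "eye" in c:\n        /' h.py
python3 - <<'E'
from h import *
L={"selector_axis":.1505,"selector_tip":.1505,"start_top":.145,"stop_top":.162,"sanding_block":.13,"plaster_bowl":0,"mallet":0,"bottle":0,"collector":0}
for n in("top","scene"):
    c=read_camera(n);cv2.imwrite(f"pics/{n}0.png",c["img"]);print(c["eye"],c["rotation"],c["fx"])
    for l,z in L.items():
        for r in place_of(n,l)[:1]: print(n,l,np.round(r["conf"],2),np.round(r["at"],1),at_z(c,r["at"],z).round(3))
E
```

```text
[ 0.44140379 -0.03389955  1.18428302] [-3.01900362  0.01350757 -1.54194199] 387.92279711697785
top selector_axis 0.58 [243.7 235.6] [0.49  0.096 0.151]
top selector_tip 0.45 [240.3 218.6] [0.498 0.142 0.151]
top start_top 0.6 [236.4 271.4] [0.513 0.001 0.145]
top stop_top 0.72 [230.3 297.4] [ 0.53  -0.068  0.162]
top sanding_block 0.93 [189.5 234.6] [0.641 0.107 0.13 ]
top plaster_bowl 0.93 [229.7 147. ] [0.533 0.389 0.   ]
top mallet 0.6 [251.7 415.2] [ 0.489 -0.431  0.   ]
top bottle 0.75 [204.5 423.8] [ 0.634 -0.459  0.   ]
top collector 0.67 [220.1 250.7] [0.571 0.071 0.   ]
[ 1.11500593 -0.21531522  1.02261247] [-2.56229491 -0.01532506  1.24205191] 429.9906770021808
scene selector_axis 0.63 [311.6 113.3] [ 0.707 -0.429  0.15 ]
scene selector_tip 0.79 [172.6 328.7] [0.505 0.141 0.15 ]
scene start_top 0.66 [190.2 277.3] [ 0.513 -0.002  0.145]
scene stop_top 0.67 [201.6 252.8] [ 0.538 -0.073  0.162]
scene plaster_bowl 0.56 [187.3 403.2] [0.52  0.392 0.   ]
scene mallet 0.67 [256.2 122.5] [ 0.49  -0.424  0.   ]
scene bottle 0.83 [314.  115.9] [ 0.644 -0.461  0.   ]
scene collector 0.72 [228.7 302.5] [0.56  0.058 0.   ]
```

View pics/scene0.png

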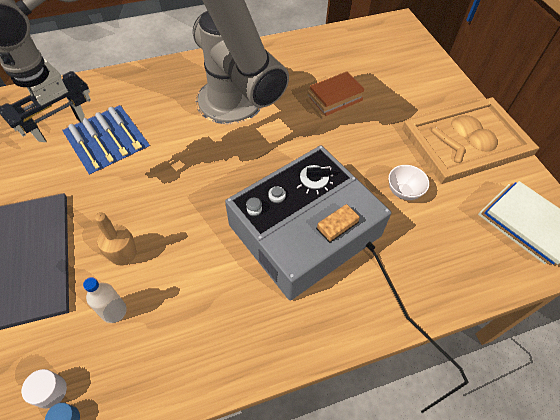

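The scene view agrees: start (0.513,0.000), stop (0.534,-0.07). That puts collector yaw at about 0.25 rad and the selector axis near (0.485,0.11). Next I go up and over it, with the fingers shut, for a wrist view.

```bash
python3 -m inch '[[[0,0,-58,0],[0,0,-58,0],[0,0,-58,0]]]' 1 && python3 -m inch '[[[44,-38,0,0],[44,-38,0,0],[44,-38,0,0],[44,-38,0,0],[44,-38,0,0],[44,-38,0,0],[44,-38,0,0],[44,-38,0,0],[44,-38,0,0],[44,-38,0,0]]]' && python3 -m inch '[[[0,0,0,-0.17],[0,0,0,-0.17],[0,0,0,-0.17],[0,0,0,-0.17],[0,0,0,-0.17],[0,0,0,0],[0,0,0,0]]]'
python3 - <<'E'
from h import *
print(grip_point_offset)
s=observe();c=read_camera("wrist");cv2.imwrite("pics/w1.png",c["img"]);print(s["time"],s["tool_pos"],s["tool_rot"],s["opening"],c["T_tool_cam"])
for l,z in {"selector_axis":.1505,"selector_tip":.1505,"start_top":.145,"stop_top":.162}.items():
        for r in place_of("wrist",l)[:1]: print(l,np.round(r["conf"],2),np.round(r["at"],1),at_z(c,r["at"],z,s).round(4))
E
```

```text
time: 1.48
tool_pos: [0.2254, -0.4739, 0.3629]
tool_rot: [3.141, 0.0, 0.444]
contact_force: [0.7, -0.7, -0.4]
opening: 0.0664
time: 2.72
tool_pos: [0.4601, 0.0599, 0.3611]
tool_rot: [3.141, -0.001, 0.444]
contact_force: [0.6, -1.0, -0.2]
opening: 0.0007
time: 3.6
tool_pos: [0.4596, 0.058, 0.3609]
tool_rot: [3.142, 0.0, 1.291]
contact_force: [-0.4, 1.4, -0.4]
opening: 0.0003
0.0188
3.6 [0.45962793 0.05797586 0.36091108] [3.14153673e+00 7.52092701e-05 1.29056280e+00] 0.0002611935449329264 [[-3.33798561e-04 -9.69153226e-01 -2.46458746e-01  6.65444950e-02]
 [ 9.99999854e-01 -2.18984146e-04 -4.93264380e-04  1.98182349e-04]
 [ 4.24078207e-04 -2.46458875e-01  9.69153158e-01 -1.97890709e-01]
 [ 0.00000000e+00  0.00000000e+00  0.00000000e+00  1.00000000e+00]]
selector_axis 0.84 [130.  295.9] [0.4948 0.1101 0.1505]
selector_tip 0.64 [ 97.3 293.8] [0.5021 0.1455 0.1505]
start_top 0.94 [217.7 334.5] [ 0.5131 -0.0062  0.145 ]
```

View pics/w1.png

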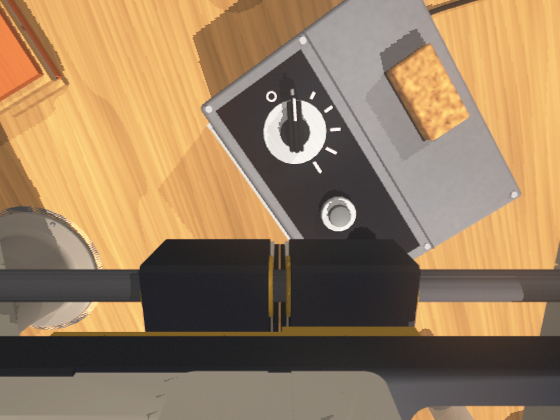

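Wrist view: dial plate centred at about (131,295), ring for off at (96,271), white pointer line ending at (90,292). Bars 2 to 6 are at (95,312), (112,327), (128,336), (150,330) and (167,317). Bar 1 is hidden under the pointer, so the selector starts at step 1. The start button is at (213,339), in a housing ring wider than the button.

```bash
python3 - <<'E'
from h import *
s=observe();c=read_camera("wrist")
g=cv2.cvtColor(c["img"],6)
m=(g>170).astype(np.uint8); n,lab,st,ce=cv2.connectedComponentsWithStats(m)
for i in range(1,n):
    x,y,w,h,a=st[i]
    if a>8 and 240<ce[i][0]<365 and 70<ce[i][1]<235: print(a,ce[i].round(1),(w,h),at_z(c,ce[i][::-1],.134 if a>800 else .13,s).round(4))
big=max((i for i in range(1,n) if 240<ce[i][0]<350 and 80<ce[i][1]<180),key=lambda i:st[i][4])
p=cv2.findContours((lab==big).astype(np.uint8),0,1)[0][0]
e=cv2.fitEllipse(cv2.convexHull(p));print(e)
ax=at_z(c,e[0][::-1],.134,s);print("plate",ax)
for nm,px,z in(("ring",(96,271),.13),("tip",(90,292),.163),("6",(167,317),.13),("3",(112,327),.13)):
    q=at_z(c,px,z,s);d=q-ax;print(nm,q.round(4),np.degrees(np.arctan2(d[1],d[0])),np.hypot(*d[:2]))
cv2.imwrite("pics/w2.png",cv2.resize(c["img"][70:240,230:400],None,fx=3.5,fy=3.5,interpolation=2))
E
```

```text
30 [352.6  77.3] (np.int32(12), np.int32(8)) [0.5753 0.1494 0.13  ]
13 [359.1  80.7] (np.int32(6), np.int32(4)) [0.5817 0.1436 0.13  ]
56 [271.1  96.1] (np.int32(11), np.int32(11)) [0.4775 0.1555 0.13  ]
26 [312.5  95.4] (np.int32(6), np.int32(8)) [0.5249 0.1427 0.13  ]
65 [294.5 109.3] (np.int32(4), np.int32(23)) [0.5003 0.1333 0.13  ]
1955 [295.2 134.7] (np.int32(63), np.int32(63)) [0.4931 0.1046 0.134 ]
29 [328. 109.] (np.int32(9), np.int32(7)) [0.539  0.1227 0.13  ]
20 [350.4 119. ] (np.int32(8), np.int32(5)) [0.5621 0.104  0.13  ]
32 [335.2 129. ] (np.int32(11), np.int32(3)) [0.5417 0.0976 0.13  ]
36 [331.  150.5] (np.int32(11), np.int32(8)) [0.5307 0.074  0.13  ]
39 [316.8 166.9] (np.int32(9), np.int32(11)) [0.5088 0.0592 0.13  ]
14 [254.5 176.1] (np.int32(6), np.int32(9)) [0.4308 0.0696 0.13  ]
441 [339.4 216.9] (np.int32(34), np.int32(33)) [ 0.5208 -0.0114  0.13  ]
((294.64013671875, 131.4541778564453), (62.37174987792969, 63.723873138427734), 9.220551490783691)
plate [0.49347846 0.10849748 0.134     ]
ring [0.4775 0.1556 0.13  ] 108.767450946561 0.04977317094838637
tip [0.5013 0.1527 0.163 ] 79.97945657334395 0.04489827399530587
6 [0.509 0.059 0.13 ] -72.53381422996387 0.051842499426630384
3 [0.537  0.1196 0.13  ] 14.374525618047635 0.04489303789846011
```

View pics/w2.png

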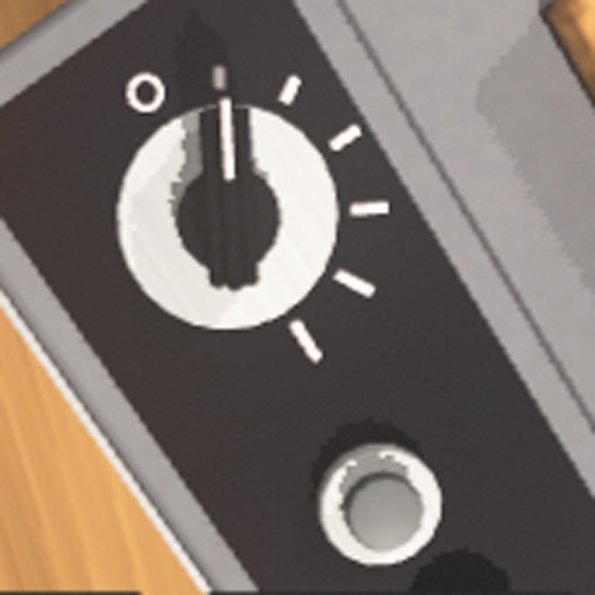

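The close-up confirms step 1: the pointer lies over the hidden bar 1, next to the ring. Axis is (0.4935,0.1085), collector yaw is about 0.31 rad, pointer heading is about 78°. I'll place the shut fingers behind the pointer and descend to z≈0.147.

```bash
python3 -m inch '[[[0,0,0,-0.07],[42,-7,0,0],[42,-7,0,0],[0,0,55,0],[0,0,55,0],[0,0,55,0],[0,0,25,0],[0,0,0,0]]]'
python3 - <<'E'
from h import *
c=read_camera("scene");cv2.imwrite("pics/s3.png",cv2.resize(c["img"][60:260,180:420],None,fx=3,fy=3,interpolation=2))
E
```

```text
time: 4.9
tool_pos: [0.462, 0.1429, 0.1694]
tool_rot: [-3.138, 0.001, 1.363]
contact_force: [0.0, 0.2, 0.5]
opening: 0.0001
```

View pics/s3.png

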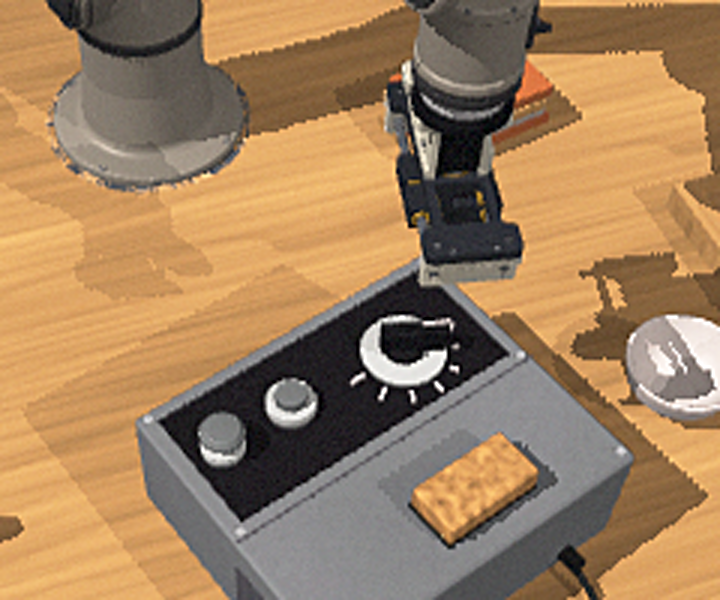

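The scene crop shows the gripper just in front of the dial, well clear of the pointer (450,328). The start button stands proud of its housing at (292,392). I'll check where the TCP projects against the visible finger ends.

```bash
python3 - <<'E'
from h import *
s=observe();c=read_camera("scene")
Rc=R.from_euler("xyz",c["rotation"]).as_matrix();Rt=R.from_euler('xyz',s["tool_rot"]).as_matrix()
im=cv2.resize(c["img"][60:260,180:420],None,fx=3,fy=3,interpolation=2)
for y in(-65,-19,0,19,65):
  for z in(0,-.019,-.066):
    p=Rc.T@(Rt@[0,y/1000,z]+s["tool_pos"]-c["eye"])
    u=(c["fx"]*p[0]/p[2]+c["cx"]-180)*3;v=(c["fy"]*p[1]/p[2]+c["cy"]-60)*3
    cv2.circle(im,(int(u),int(v)),3,[(0,0,255),(0,255,0),(255,0,0)][[0,-.019,-.066].index(z)],-1)
cv2.imwrite("pics/s4.png",im)
E
```

```text
(no output)
```

View pics/s4.png

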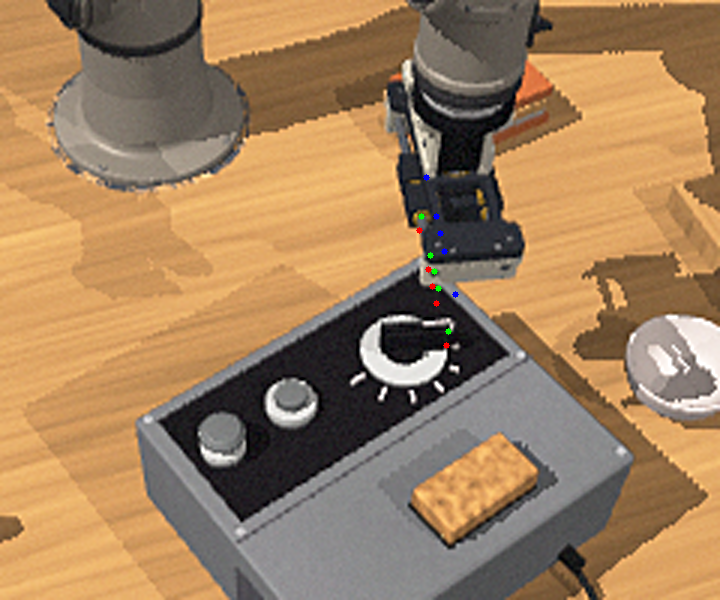

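The projected TCP (red, (432,286)) lands on the lowest visible gripper point, which is consistent. The finger shape is still unclear, so I'll overlay the nominal fingertip box on one wrist view.

```bash
python3 - <<'E'
from h import *
s=observe();c=read_camera("wrist");T=np.linalg.inv(np.array(c["T_tool_cam"]));im=c["img"].copy()
print(c["fx"])
for z,col in((0,(0,0,255)),(-.019,(0,255,0)),(-.066,(255,0,0))):
  for x in(-.0095,.0095):
    for y in(-.019,0,.019):
      p=T@[x,y,z,1];u=c["fx"]*p[0]/p[2]+c["cx"];v=c["fy"]*p[1]/p[2]+c["cy"];cv2.circle(im,(int(u),int(v)),3,col,-1)
cv2.imwrite("pics/w5.png",im)
E
```

```text
343.39081416596343
```

View pics/w5.png

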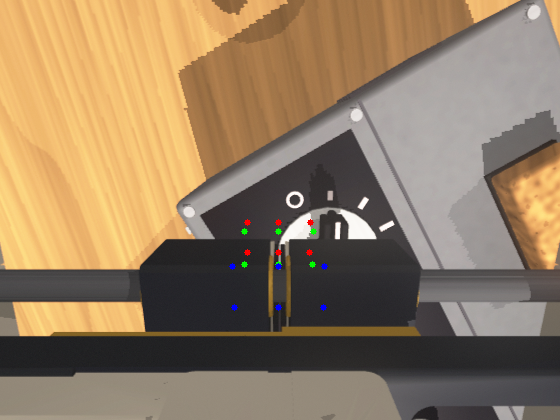

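Wrist view: ring (200,294), pointer white line (230,337), with the knuckle blocks hiding the fingertips. Tip thickness is therefore uncertain, so I'll descend and creep in by force.

```bash
python3 -m inch '[[[0,0,11,0],[0,0,11,0],[0,0,0,0]]]'; python3 -m inch '[[[0,3,0,0],[0,3,0,0],[0,3,0,0],[0,0,0,0]]]';  python3 -m inch '[[[0,2,0,0],[0,0,0,0]]]';  python3 -m inch '[[[0,2,0,0],[0,0,0,0]]]'
```

```text
time: 5.42
tool_pos: [0.4625, 0.1429, 0.1479]
tool_rot: [-3.14, 0.001, 1.364]
contact_force: [0.2, -0.2, 0.6]
opening: 0.0003
time: 5.92
tool_pos: [0.4724, 0.1411, 0.149]
tool_rot: [3.141, -0.0, 1.364]
contact_force: [-0.2, -0.1, -0.1]
opening: 0.0007
time: 6.18
tool_pos: [0.4741, 0.1407, 0.1489]
tool_rot: [3.142, 0.0, 1.364]
contact_force: [0.3, 0.4, 0.0]
opening: 0.0005
time: 6.42
tool_pos: [0.4761, 0.1403, 0.1489]
tool_rot: [3.141, 0.0, 1.364]
contact_force: [0.2, 0.6, 0.3]
opening: 0.0006
```

```bash
for i in 1 2 3; do python3 -m inch '[[[0,2,0,0],[0,0,0,0]]]' | egrep 'pos|force'; done
```

```text
tool_pos: [0.4781, 0.1399, 0.1489]
contact_force: [-0.3, -0.5, 0.0]
tool_pos: [0.48, 0.1395, 0.1489]
contact_force: [0.5, -1.4, 0.3]
tool_pos: [0.4819, 0.1391, 0.1489]
contact_force: [0.4, -0.6, -0.3]
```

```bash
for i in 1 2 3; do python3 -m inch '[[[0,2,0,0],[0,0,0,0]]]' | egrep 'pos|force'; done
```

```text
tool_pos: [0.4839, 0.1387, 0.1489]
contact_force: [0.3, -0.3, -0.5]
tool_pos: [0.4859, 0.1383, 0.1489]
contact_force: [-0.3, -0.4, -0.0]
tool_pos: [0.4879, 0.1379, 0.1489]
contact_force: [-1.0, -0.4, -0.3]
```

```bash
python3 - <<'E'
from h import *
a=read_camera("scene")["img"][110:230,230:390]
b=read_camera("wrist")["img"][140:260,200:360]
cv2.imwrite("pics/s6.png",np.hstack([cv2.resize(i,(640,480),interpolation=2)[:, :400] if k else cv2.resize(i,(640,480),interpolation=2)[:,100:500] for k,i in enumerate((a,b))]))
E
```

```text
(no output)
```

View pics/s6.png

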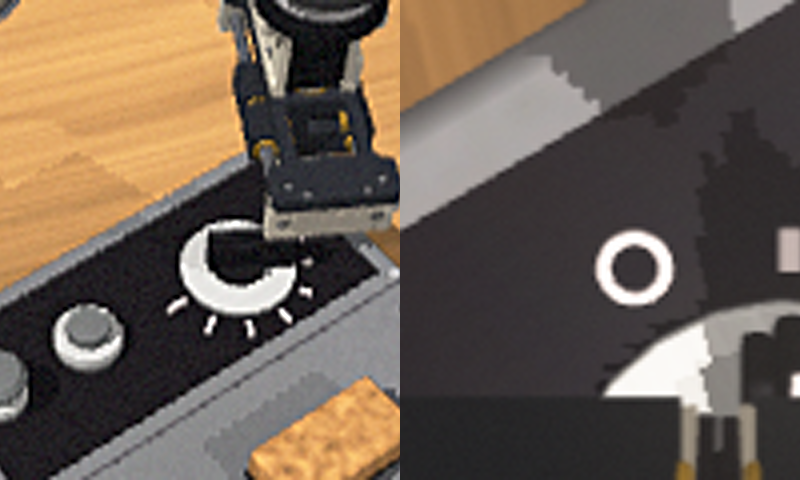

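The left half shows the gripper above the dial. The right half shows the pointer still at bar 1 (790,250), with its near face just ahead of a thin fingertip seam at (717,430). The tips are thinner than I assumed, so I keep creeping.

```bash
for i in 1 2 3; do python3 -m inch '[[[0,1.5,0,0],[0,0,0,0]]]' | egrep 'pos|force'; done
```

```text
tool_pos: [0.4893, 0.1376, 0.1489]
contact_force: [-0.2, -0.5, -0.6]
tool_pos: [0.4908, 0.1373, 0.1489]
contact_force: [0.3, 0.1, 0.0]
tool_pos: [0.4922, 0.1369, 0.1489]
contact_force: [-0.5, -0.1, 0.1]
```

```bash
for i in 1 2; do python3 -m inch '[[[0,1.5,0,0],[0,0,0,0]]]' | egrep 'pos|force'; done; python3 - <<'E'
from h import *
s=observe();print(s["torque"],s["joint_efforts"])
c=read_camera("wrist")
for l in("selector_tip","selector_axis"):
    for r in place_of("wrist",l)[:1]: print(l,r["conf"],r["at"],at_z(c,r["at"],.1505,s))
t=read_camera("top")
for l in("selector_tip","selector_axis"):
    for r in place_of("top",l)[:1]: print(l,r["conf"],r["at"],at_z(t,r["at"],.1505))
b=c["img"][120:260,190:370]; a=t["img"][190:300,190:330]
cv2.imwrite("pics/w7.png",np.hstack([cv2.resize(a,(400,314),interpolation=2),cv2.resize(b,(400,314),interpolation=2)]))
E
```

```text
tool_pos: [0.4937, 0.1366, 0.1489]
contact_force: [0.5, -0.4, 0.5]
tool_pos: [0.4951, 0.1363, 0.1489]
contact_force: [0.2, 0.2, -0.1]
[-0.02885278 -0.10748678 -0.01575737] [-1.95503561e-02 -4.25750971e+01 -2.32661784e+01  7.82750244e-02
  2.49876386e-03 -4.96990324e-03]
selector_tip 0.72 [223.8, 288.3] [0.50245206 0.14397514 0.1505    ]
selector_tip 0.69 [239.9, 216.9] [0.49917589 0.14614104 0.1505    ]
selector_axis 0.71 [226.6, 300.0] [ 0.54094823 -0.07477473  0.1505    ]
```

View pics/w7.png

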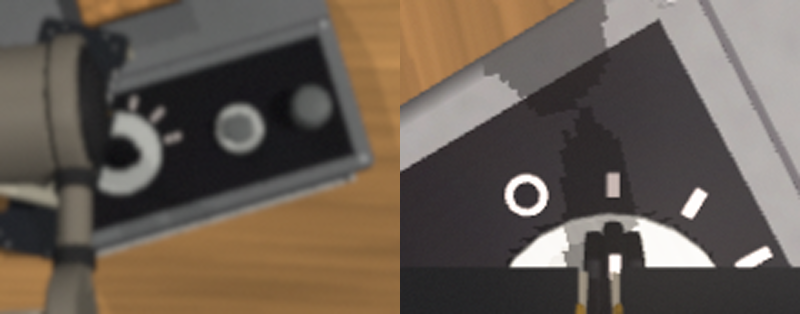

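Both views show the pointer still at bar 1 and the bar centre about 4 mm to the right of the tool centre line, with no force. So the real fingertips must be above the bar. I'll probe downwards gently onto the bar top to get the true tip height.

```bash
for i in 1 2 3 4; do python3 -m inch '[[[0,0,2,0],[0,0,0,0]]]' | egrep 'pos|force'; done
```

```text
tool_pos: [0.4949, 0.1364, 0.1467]
contact_force: [-0.6, -0.2, -1.0]
tool_pos: [0.4949, 0.1363, 0.1447]
contact_force: [0.4, 0.1, 0.1]
tool_pos: [0.4949, 0.1363, 0.1427]
contact_force: [-0.5, -0.6, -0.0]
tool_pos: [0.4949, 0.1363, 0.1407]
contact_force: [0.3, 0.2, 0.1]
```

```bash
for i in 1 2 3 4; do python3 -m inch '[[[0,0,2,0],[0,0,0,0]]]' | egrep 'pos|force'; done
```

```text
tool_pos: [0.4949, 0.1363, 0.1387]
contact_force: [-0.0, 0.8, -0.4]
tool_pos: [0.4949, 0.1363, 0.1367]
contact_force: [-0.0, -0.6, -0.1]
tool_pos: [0.4949, 0.1363, 0.1347]
contact_force: [0.8, -0.5, -0.8]
tool_pos: [0.4949, 0.1363, 0.1327]
contact_force: [-0.1, -0.7, 0.1]
```

Still free at nominal TCP z 0.133. I'll compare the projected fingertip positions with the rendered fingers, using the first scene picture (gripper open) and the current one.

```bash
python3 - <<'E'
from h import *
c=read_camera("scene");Rc=R.from_euler("xyz",c["rotation"]).as_matrix()
s=observe()
def ov(im,pos,rot,ys,x0,y0,w,h,k):
    im=cv2.resize(im[y0:y0+h,x0:x0+w],None,fx=k,fy=k,interpolation=2)
    Rt=R.from_euler('xyz',rot).as_matrix()
    for y in ys:
      for z,col in((0,(0,0,255)),(-.03,(0,255,0)),(-.066,(255,0,0))):
        p=Rc.T@(Rt@[0,y,z]+pos-c["eye"]);u=(c["fx"]*p[0]/p[2]+c["cx"]-x0)*k;v=(c["fy"]*p[1]/p[2]+c["cy"]-y0)*k
        cv2.circle(im,(int(u),int(v)),2,col,-1)
    return im
a=ov(cv2.imread("pics/scene0.png"),np.array([.2253,-.4737,.1862]),[3.1416,0,.4438],(-.046,.046),0,50,133,100,3)
b=ov(c["img"],s["tool_pos"],s["tool_rot"],(0,),230,60,133,100,3)
w=read_camera("wrist")["img"][200:340,190:370]
w=cv2.resize(w,(399,300),interpolation=2)
c2=cv2.resize(c["img"][110:210,240:373],(399,300),interpolation=2)
cv2.imwrite("pics/m8.png",np.vstack([np.hstack([a,b]),np.hstack([w,c2])]))
E
```

```text
(no output)
```

View pics/m8.png

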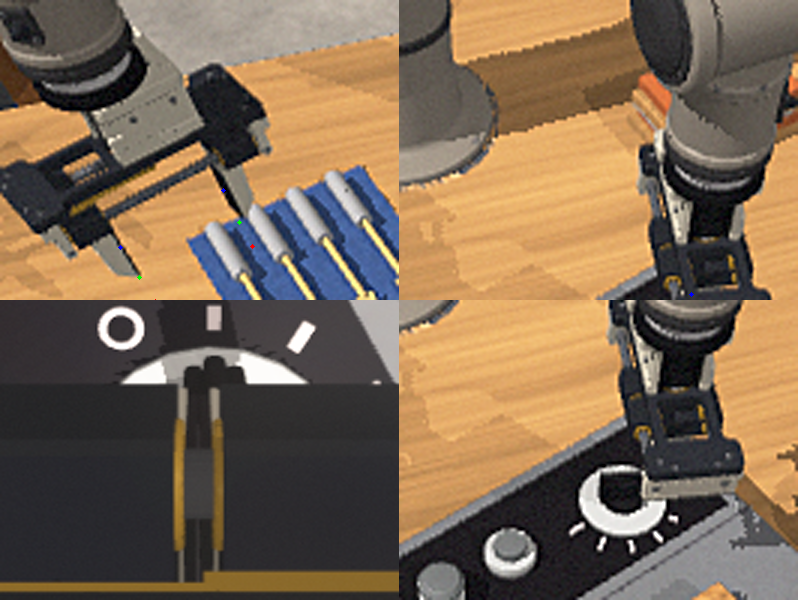

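The open-gripper picture settles it. The rendered fingertips end at the green dots, about 30 mm short of the nominal TCP (red), so I treat the true tip as TCP + ~30 mm in z. The selector is still at step 1. I'll back off, go down to TCP z≈0.117 (tip ≈0.148) and creep in again.

```bash
python3 -m inch '[[[0,-15,0,0],[0,-15,0,0],[0,0,8,0],[0,0,8,0],[0,0,0,0]]]';  for i in 1 2 3 4 5; do python3 -m inch '[[[0,3,0,0],[0,0,0,0]]]' | egrep 'pos|force'; done
```

```text
time: 12.3
tool_pos: [0.4654, 0.1424, 0.116]
tool_rot: [-3.14, 0.001, 1.364]
contact_force: [-0.8, -0.4, 0.7]
opening: 0.0004
tool_pos: [0.4692, 0.1418, 0.117]
contact_force: [1.0, -0.2, -0.2]
tool_pos: [0.4719, 0.1412, 0.117]
contact_force: [-0.1, 0.1, 0.6]
tool_pos: [0.4747, 0.1406, 0.1169]
contact_force: [0.1, -1.0, -0.1]
tool_pos: [0.4776, 0.14, 0.1169]
contact_force: [0.1, 0.1, -0.2]
tool_pos: [0.4806, 0.1394, 0.1169]
contact_force: [0.4, 0.6, 0.1]
```

```bash
 for i in 1 2 3 4; do python3 -m inch '[[[0,2,0,0],[0,0,0,0]]]' | egrep 'pos|force'; done
```

```text
tool_pos: [0.4818, 0.1391, 0.1167]
contact_force: [-2.2, 1.1, 1.1]
tool_pos: [0.483, 0.1391, 0.1167]
contact_force: [-6.4, 2.3, 2.7]
tool_pos: [0.4851, 0.139, 0.1167]
contact_force: [-4.7, 3.5, 2.3]
tool_pos: [0.4884, 0.1382, 0.117]
contact_force: [-0.3, 2.6, 1.0]
```

Contact at t≈-18 mm, so the tip half-thickness is about 10 mm. It peaked around 7 N and then dropped, which is a detent passing. Now I push round the axis in arc rows.

```bash
python3 -m inch '[[[1.8,0.4,0,0.125],[1.8,0.4,0,0.125],[1.5,2.6,0,0.09],[1.5,2.6,0,0.09],[1.5,2.6,0,0.09],[0,0,0,0]]]'; python3 -m inch '[[[1.5,2.6,0,0.09],[1.5,2.6,0,0.09],[1.5,2.6,0,0.09],[0,0,0,0]]]'; python3 - <<'E'
from h import *
s=observe();A=np.array([.4935,.1085]);d=s["tool_pos"][:2]-A;y=s["tool_rot"][2]
print(d@[np.cos(y),np.sin(y)],d@[np.sin(y),-np.cos(y)],np.degrees(1.361-y)+30)
c=read_camera("wrist")
for r in place_of("wrist","selector_tip")[:2]:
    q=at_z(c,r["at"],.1505,s);e=q[:2]-A;print(r["conf"],r["at"],"handle deg",108-np.degrees(np.arctan2(e[1],e[0])),np.hypot(*e))
E
```

```text
time: 15.3
tool_pos: [0.4993, 0.1406, 0.1169]
tool_rot: [3.141, -0.0, 0.844]
contact_force: [0.4, -0.4, 0.5]
opening: 0.0002
time: 15.8
tool_pos: [0.5078, 0.1381, 0.117]
tool_rot: [3.141, -0.0, 0.576]
contact_force: [0.6, -0.3, 1.1]
opening: 0.0008
0.028121593190627348 -0.01698682173837561 74.96032343062183
0.4 [241.2, 315.9] handle deg 76.86043372834118 0.03723785590980349
```

```bash
cat > chk.py <<'E'
from h import *
s=observe();A=np.array([.4935,.1085]);d=s["tool_pos"][:2]-A;y=s["tool_rot"][2]
print(d@[np.cos(y),np.sin(y)],d@[np.sin(y),-np.cos(y)],"finger deg",np.degrees(1.361-y)+30)
for n in("wrist","scene"):
  c=read_camera(n)
  for r in place_of(n,"selector_tip")[:2]:
    q=at_z(c,r["at"],.1505,s);e=q[:2]-A;print(n,r["conf"],r["at"],"handle deg",108-np.degrees(np.arctan2(e[1],e[0])),np.hypot(*e))
E
python3 -m inch '[[[1.5,2.6,0,0.09],[1.5,2.6,0,0.09],[0,0,0,0]]]'|egrep 'pos|force'; python3 -m inch '[[[1.5,2.6,0,0.09],[1.5,2.6,0,0.09],[0,0,0,0]]]'|egrep 'pos|force'; python3 chk.py
```

```text
tool_pos: [0.5129, 0.1351, 0.1169]
contact_force: [-0.5, -0.1, -0.9]
tool_pos: [0.5168, 0.132, 0.1169]
contact_force: [-1.2, 3.0, 0.8]
0.0278554505590479 -0.017926723732178348 finger deg 95.54739501949958
wrist 0.51 [241.9, 313.9] handle deg 94.24012868476547 0.03652388580774178
scene 0.53 [184.8, 323.9] handle deg 100.0568253231706 0.04443165924761397
```

```bash
python3 -m inch '[[[1.5,2.6,0,0.09],[1.5,2.6,0,0.09],[0,0,0,0],[0,0,0,0]]]'|egrep 'pos|rot|force'; python3 chk.py
```

```text
tool_pos: [0.5213, 0.1263, 0.1169]
tool_rot: [3.141, -0.0, 0.036]
contact_force: [-0.6, 0.5, 0.2]
0.02840311331440027 -0.016832471225470786 finger deg 105.91837177486471
wrist 0.38 [239.7, 317.0] handle deg 108.43657194507367 0.03813712284639375
scene 0.68 [184.6, 319.3] handle deg 114.7597003117518 0.0400550192026705
```

Force rose and then vanished past half-way. A 2 mm nudge should stay force-free if it snapped to step 4. Then I back off and lift to look.

```bash
python3 -m inch '[[[0,1,0,0],[0,1,0,0],[0,0,0,0]]]'|egrep 'pos|rot|force'; python3 -m inch '[[[0,-10,0,0],[0,-20,0,0],[0,-10,-30,0],[0,0,-60,0],[0,0,-60,0],[0,0,-40,0],[0,0,0,0]]]'; python3 chk.py
```

```text
tool_pos: [0.5212, 0.1247, 0.1169]
tool_rot: [3.141, -0.0, 0.034]
contact_force: [0.7, -0.5, 0.3]
time: 18.8
tool_pos: [0.521, 0.1665, 0.3105]
tool_rot: [-3.14, -0.007, 0.035]
contact_force: [0.2, 0.5, -0.8]
opening: 0.0003
0.029508678494486996 -0.0569681962704429 finger deg 105.97005518788521
wrist 0.87 [183.8, 343.9] handle deg 122.25733512814823 0.037257941080847665
scene 0.51 [185.5, 317.2] handle deg 122.87134563603121 0.042168743947692704
```

Step 4 is confirmed at 122° by two cameras. Next is the start button.

```bash
python3 -m inch '[[[-5,57,0,0],[-5,57,0,0],[-4,57,0,0],[0,0,0,0],[0,0,0,0]]]'; python3 - <<'E'
from h import *
s=observe();print(s["tool_pos"])
for n in("wrist","top","scene"):
  c=read_camera(n)
  for l,z in(("start_top",.145),("stop_top",.162)):
    for r in place_of(n,l)[:2]: print(n,l,round(r["conf"],2),r["at"],at_z(c,r["at"],z,s).round(4))
  if n=="wrist": cv2.imwrite("pics/w9.png",c["img"])
E
```

```text
time: 19.62
tool_pos: [0.5113, -0.0061, 0.3059]
tool_rot: [-3.141, 0.002, 0.033]
contact_force: [0.4, 0.2, 0.6]
opening: 0.0003
[ 0.51131157 -0.00614586  0.30593314]
wrist start_top 0.78 [181.5, 276.1] [ 0.5183 -0.0019  0.145 ]
wrist stop_top 0.96 [164.4, 345.7] [ 0.5405 -0.0705  0.162 ]
scene start_top 0.5 [191.8, 276.3] [ 0.5168 -0.0055  0.145 ]
scene stop_top 0.66 [206.0, 252.0] [ 0.5501 -0.0787  0.162 ]
```

View pics/w9.png

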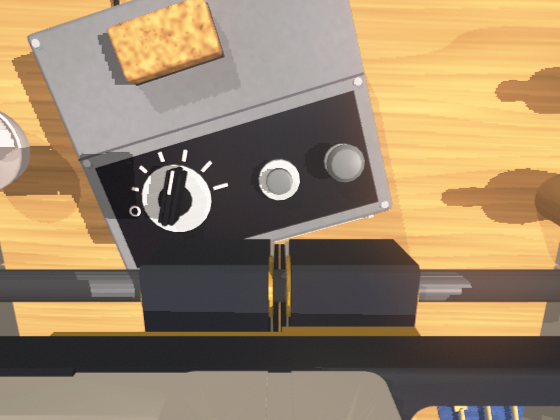

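Wrist view: the bar (215,170)→(172,180) lines up with the fourth mark at (155,184), so it is at step 4. Start is at (181,279), about (0.518,-0.003), and stop is at (162,345). I'll turn the gripper so its long axis lies away from stop, then descend.

```bash
python3 -m inch '[[[7,-3,0,-0.18],[0,0,0,-0.18],[0,0,0,-0.18],[0,0,0,-0.18],[0,0,0,-0.18],[0,0,0,-0.18],[0,0,0,-0.18],[0,0,0,-0.18],[0,0,0,-0.18],[0,0,0,0]]]'; python3 -m inch '[[[0,0,50,0],[0,0,50,0],[0,0,40,0],[0,0,20,0],[0,0,0,0],[0,0,0,0]]]'; python3 - <<'E'
from h import *
s=observe();c=read_camera("wrist")
for r in place_of("wrist","start_top")[:2]: print(r["conf"],r["at"],at_z(c,r["at"],.145,s))
E
```

```text
time: 21.32
tool_pos: [0.5185, -0.0032, 0.3069]
tool_rot: [3.141, 0.0, 1.652]
contact_force: [0.1, -0.1, 0.7]
opening: 0.0003
time: 22.08
tool_pos: [0.5193, -0.0035, 0.148]
tool_rot: [3.14, 0.001, 1.652]
contact_force: [0.1, 0.2, 0.5]
opening: 0.0004
0.71 [240.8, 274.8] [ 0.5171714  -0.00699734  0.145     ]
```

```bash
python3 -m inch '[[[-1,0,10,0],[0,0,10,0],[0,0,0,0]]]'|egrep 'pos|force'; for i in 1 2 3 4; do python3 -m inch '[[[0,0,2,0],[0,0,0,0]]]'|egrep 'pos|force'; done
```

```text
tool_pos: [0.5178, -0.0043, 0.1258]
contact_force: [-0.2, -0.1, 0.2]
tool_pos: [0.5186, -0.0044, 0.1249]
contact_force: [-0.5, 0.1, -0.1]
tool_pos: [0.5185, -0.0044, 0.1228]
contact_force: [0.5, 0.3, -0.1]
tool_pos: [0.5185, -0.0044, 0.1207]
contact_force: [0.3, 0.7, 0.5]
tool_pos: [0.5185, -0.0043, 0.1187]
contact_force: [-0.1, -0.1, 0.0]
```

```bash
for i in 1 2 3 4 5; do python3 -m inch '[[[0,0,2,0],[0,0,0,0]]]'|egrep 'pos|force'; done
```

```text
tool_pos: [0.5185, -0.0044, 0.1167]
contact_force: [0.8, -0.1, -0.6]
tool_pos: [0.5185, -0.0044, 0.1147]
contact_force: [-0.2, -0.1, 0.2]
tool_pos: [0.5185, -0.0043, 0.1127]
contact_force: [-0.3, 0.7, -0.8]
tool_pos: [0.5187, -0.0044, 0.111]
contact_force: [-0.6, -1.0, 1.7]
tool_pos: [0.5187, -0.0044, 0.109]
contact_force: [-0.6, 0.0, 3.9]
```

```bash
for i in 1 2 3; do python3 -m inch '[[[0,0,1.5,0],[0,0,0,0]]]'|egrep 'pos|force'; done
```

```text
tool_pos: [0.5187, -0.0044, 0.1075]
contact_force: [-1.1, 0.4, 4.3]
tool_pos: [0.5187, -0.0044, 0.1064]
contact_force: [-1.3, 0.7, 8.0]
tool_pos: [0.5188, -0.0044, 0.1062]
contact_force: [-5.4, 0.5, 18.0]
```

The button has bottomed: about 6 mm travel, then a stiff rise to 18 N. I release, lift well clear and check.

```bash
python3 -m inch '[[[0,0,0,0],[0,0,-10,0],[0,0,-40,0],[0,0,-60,0],[0,0,-60,0],[-40,0,-20,0],[-40,0,0,0],[0,0,0,0],[0,0,0,0]]]'; python3 - <<'E'
from h import *
s=observe();A=np.array([.4935,.1085]);c=read_camera("wrist");cv2.imwrite("pics/w10.png",c["img"])
for l,z in(("start_top",.145),("stop_top",.162),("selector_tip",.1505)):
    for r in place_of("wrist",l)[:1]:
        q=at_z(c,r["at"],z,s);e=q[:2]-A;print(l,r["conf"],r["at"],q.round(4),108-np.degrees(np.arctan2(e[1],e[0])))
c=read_camera("scene")
for l,z in {"sanding_block":.13,"plaster_bowl":0,"mallet":0,"bottle":0}.items():
    for r in place_of("scene",l)[:1]: print(l,r["conf"],at_z(c,r["at"],z).round(3))
E
```

```text
time: 26.68
tool_pos: [0.525, -0.0837, 0.2938]
tool_rot: [-3.14, -0.001, 1.653]
contact_force: [0.1, 0.1, -0.4]
opening: 0.0006
start_top 0.88 [108.8, 278.4] [ 0.5177 -0.0031  0.145 ] 185.7788005654462
stop_top 0.68 [183.7, 299.4] [ 0.5438 -0.0717  0.162 ] 182.39909169156277
sanding_block 0.9 [0.643 0.107 0.13 ]
plaster_bowl 0.9 [0.533 0.397 0.   ]
mallet 0.84 [ 0.49 -0.43  0.  ]
bottle 0.8 [ 0.635 -0.467  0.   ]
```

View pics/w10.png

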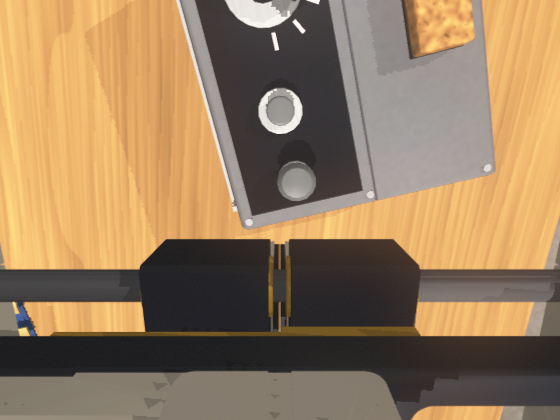

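The picture shows start at (109,280) standing out of its housing and stop at (181,296), untouched, with the robot clear. The bystanders read the same as at the start. One last selector reading, then I hand in.

```bash
python3 chk.py; python3 -c "
from cell import *
print(hand_in())"
```

```text
-0.19425035853597836 0.015591832328299514 finger deg 13.195490956788344
scene 0.68 [311.3, 112.8] handle deg 176.49784556623658 0.5788491254749649
scene 0.61 [186.4, 316.0] handle deg 127.16230145426512 0.04493309972445444
the job is handed in; nothing more can be done
None
```

The selector is at step 4, the start button was pressed fully in and released, and the job is handed in. No verdict was reported.

- **Selector:** I pushed the pointer with the shut fingertips from step 1 to step 4, one click at a time. Each click showed as a rise in force and then a drop. After I backed off, the wrist and scene cameras read 122° and 123°, against 120° for step 4. The pointer also lined up with the fourth mark.
- **Start button:** It went in about 6 mm until it stopped, at 18 N. The last wrist picture shows it out again, with the robot clear.
- **Stop button and bystanders:** Nothing was moved near the stop button. All four bystanders read within about 1 cm of their first positions, which is within the detector's scatter.

**Checks that disagreed:**
- **Fingertip position:** The real fingertips end about 30 mm behind the stated tool point, so my first approach passed above the handle without touching it. I corrected this from the open-gripper picture and by feeling for contact.
- **Last selector reading:** The final scene reading gave 127° at 45 mm radius (the tip is at 38 mm), from a less confident detection. Its top candidate was a false hit on the bottle. I took 127° as detector error, since nothing had touched the selector since the 122° reading.

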